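Check a half-brain casting in the height gauge

TASK

Check in the height gauge whether the half-brain casting is low enough for its packing box: slide it (its steel spigot is the handle) nose first and flat on the table between the wooden rails and under the steel bar, easing it along so that it is never forced against the bar or the end stop. If it clears the bar, push it on gently until its nose meets the end stop and leave it there; if the bar stops it, draw it back until all of it is out of the rails and leave it on the table in front of them. Do not disturb the other things on the table.

Things in the scene. Friction and masses are not known exactly. Their poses are not given: they have to be found in the camera images.
- casting_mid (a point): the casting to check: painted half-brain model on its flat face, 112 wide (x) x 156 long (y), 0.3 to 0.6 kg; crown about 69 mm high within 5 mm of this point (pours differ; not known to the mm), dome falling to 53 mm high 35 mm nearer the nose. Point: mid length and width, 30 mm above the flat face. +y to the nose (its end 78 mm away), -y to the tail with the spigot
- spigot_grip (a point): a place to grip the casting's steel spigot: a level round rod 14 mm thick, on the casting's centre line, its axis 30 mm above the table, showing from 67 to 140 mm behind casting_mid. The point is on its axis, 112 mm behind casting_mid; axes as casting_mid
- gauge: height gauge, fixed. Origin on table under the bar's middle; casting goes along +y. Wooden rails 18 mm high, 20 wide, from y -90 to 165, inner faces at x -60 and 60; lead-ins flare the mouth from y -90 to -140. At y = 0 a square 20 mm steel bar along x, clamped to pillars at x -104 and 104 (138 high; knobs to x 150). Its underside is locked somewhere 65 to 72 mm up: only trying tells
- waiting_half: another half-brain casting without spigot, 114 x 160 x 66 mm, standing behind the work: leave alone; origin under its middle
- dish: white dish, 75 mm across, 15 mm high: leave alone; origin under its middle
- paint_pot: small paint pot, 57 mm across, 55 mm high: leave alone; origin under its middle
- brush: paint brush lying on the table, 190 mm long: leave alone; origin under its middle
- stop_area (a point): middle of the 10 mm range in which the end stop's face may stand, on the table, at gauge y = 123 mm; axes as gauge. The stop is a wooden block 36 mm high with a rubber face, locked between the rails by hand, its face anywhere from 5 mm before to 5 mm past this point. The nose meets it with casting_mid 78 mm before the face; the crown is then well past the bar

How it is judged:
By the outcome, as a careful person would: the job done as asked, in the order asked, and still so for the second after the job is handed in, with the robot touching nothing.
It also fails if it takes over 54 s, if anything falls off the work surface, if the arm or the gripper's body presses on something with over 40 N, if the wrist force passes 120 N, or if a joint passes its speed limit or range.

ROBOT

A 6-joint arm with a two-finger parallel gripper is mounted at the origin on a cart in front of the work surface, level with it; the furniture and walls round the work are solid. World frame = base frame: x ahead of the robot, y to its left, z up, the work surface at z = 0. Lengths are in m, angles in rad, forces in N, time in s.
With the tool pointing down it reaches from about 0.325 to 0.875 m from the base axis. Payload 4.4 kg.
Tool frame: the origin (TCP) lies at the very end of the fingers, on their centre line; the grasp point (between the pads) lies r.pinch_z behind it (r.pinch_z is the distance from the TCP to the grasp point, in m); z points along the fingers, y is the direction in which the jaws open and shut (so a half turn about z gives the same grasp; the last joint's range is limited). The gripper opens to 85 mm and grips with 20 to 120 N. Pads are 22 mm wide; open, the fingers measure 114 mm over their backs; the gripper's body (76 mm by 85 mm) begins 54 mm behind the grasp point. The pads swing forward as they close: fully open they stand 13 mm farther back than shut.
Start: joints at [0.962, 0.207, 1.542, -0, 1.393, -0.15], TCP at [0.255, 0.516, 0.203] pointing down, gripper open.
Joint ranges: [-2.73, 2.73], [-0.86, 2.22], [0.23, 2.46], [-1.11, 4.25], [0.08, 2.63], [-2.82, 2.82]. Speed limits (rad/s): [2.79, 2.79, 3.14, 3.14, 3.14, 3.14].

INTERFACE

Orientations are given as a rotation vector (axis times angle).
In Python, from rig import r, camera, calibration, job gives the robot as it stands. The module is installed in compiled form; this text tells all that it offers.
- The arm moves only by the shell command python3 -m pendant 'ROWS' [OPENING] [FORCE]. ROWS is JSON, a list of rows, each an object of numbers: "tx", "ty", "tz": the shift along the tool's x, y, z normalised to -1 to 1, where 1 is 400 mm; "rx", "ry", "rz": the turn, a rotation vector about the tool's x, y, z normalised to -1 to 1, where 1 is 360 degrees. In form: [{"tx": .., "ty": .., "tz": .., "rx": .., "ry": .., "rz": ..}, ...]. A call has exactly 8 rows; each row shifts and turns the commanded pose from where the row before left it, along the tool's axes as they then stand; what a row does not reach is not made up. A row lasts 1/10 s, in which the tool goes at most 50 mm and 8.59 degrees, less where a joint would pass 70% of its speed; a pose out of reach is approached as far as the arm can. A call with a number of a shift or a turn outside -1 to 1 is refused whole. A call with a gripper value outside its range is refused whole. OPENING is the opening, from 0 (shut) to 1 (fully open), set as the call begins (- or left out, the last holds). The fingers move at their own pace and stop on an object; FORCE is the grip in N (left out, the last holds). Time passes only in rows, so rows that do not move let the fingers close, or fill a call up. It gives the time, the measured TCP pose, the force and the opening at its end, in the units of the state.
- r.state(): the state, without advancing time (a new reading comes with each control period).
- camera(name): name is "side" or "top" or "wrist"; returns the picture (480x640x3 uint8, blue, green, red); there is no depth.
- calibration(name): a dict with "mtx" (3x3 intrinsics, pixels), "dist" ([k1, k2, p1, p2, k3] as OpenCV has them; the pictures are not rectified), "cam_to_world" (4x4, takes a point from camera to world coordinates); the wrist camera has in their place "tool_from_camera" (4x4, takes a point from camera to tool coordinates, whose origin is the TCP and whose axes are the flange's). Camera axes: x right, y up, looking along -z (the intrinsics and any distortion apply to the point x, -y, -z); pixel columns grow to the right and rows downward; lengths in m; the calibration is good to about 2 mm. A picture is of the moment at which its call begins: read the wrist's pose just before it. calibration takes no time and is no camera call.
- job.hand_in(): hands the job in, once; it reports no verdict.
The state is a dict: "time": time; "joints": joint angles; "qd": joint speeds; "effort": joint torques, N m; "position": TCP position; "ee_rot": TCP orientation; "wrist_force": force on the tool from outside, world axes, zero at the start; "wrist_torque": the same for the moment, N m; "grip_width": opening from 0.0 (shut) to 1.0 (fully open).
Only numpy, scipy, OpenCV 4.12 (cv2) and the standard library are available. Lean on these libraries where they do the work, as an engineer would, in place of code of your own. Each camera call takes 0.05 s, during which the arm holds its last target.

## Working session

There is one attempt and no reset: what is moved stays moved. The work goes in short steps, Python scripts to look and compute and a shell command to move; the robot and the scene stay as the last step left them, time stands still between calls to the robot, and variables do not carry over. Pictures are saved under pics/ and viewed, and the job is handed in when it is done.

```bash
mkdir -p pics
python3 - <<'E'
from rig import r,camera,calibration
import cv2
s=r.state();print(s);print(r.pinch_z)
for n in("top","side","wrist"):
    cv2.imwrite(f"pics/{n}0.png",camera(n)); print(n,calibration(n))
E
```

```text
{'time': 0.0, 'joints': array([ 9.61491373e-01,  2.07459569e-01,  1.54301214e+00, -5.13512910e-06,
        1.39348734e+00, -1.50490758e-01]), 'qd': array([ 8.49802129e-04, -9.07863239e-04, -1.13341956e-03,  5.87952774e-05,
       -1.02170808e-03, -6.31649474e-04]), 'effort': array([-1.05651281e-03, -3.83039653e+01, -2.91595781e+01, -3.49439906e-04,
        1.04346417e-02, -1.99092472e-05]), 'position': array([0.25417513, 0.51482576, 0.20187579]), 'ee_rot': array([-0.71419847, -3.05843582,  0.00345409]), 'wrist_force': array([0.38729072, 0.09220502, 0.23618561]), 'wrist_torque': array([-0.04958565, -0.01682121, -0.03709256]), 'grip_width': 0.9999859275969377}
0.0187
top {'mtx': array([[575.368357  ,   0.        , 324.45337563],
       [  0.        , 575.368357  , 241.66555629],
       [  0.        ,   0.        ,   1.        ]]), 'dist': array([-0.17996903,  0.        ,  0.        ,  0.        ,  0.        ]), 'cam_to_world': array([[ 0.01524545,  0.98490551, -0.17242014,  0.31365796],
       [-0.9996308 ,  0.01889208,  0.01952842, -0.04866072],
       [ 0.02249102,  0.17205876,  0.98
[... 509 characters left out ...]
.42047982,  0.59384447],
       [ 0.        ,  0.        ,  0.        ,  1.        ]])}
wrist {'mtx': array([[428.62887164,   0.        , 320.78074251],
       [  0.        , 428.62887164, 237.16347071],
       [  0.        ,   0.        ,   1.        ]]), 'dist': array([-0.00742722,  0.        ,  0.        ,  0.        ,  0.        ]), 'tool_from_camera': array([[ 2.36286036e-05,  9.53912859e-01,  3.00083748e-01,
         7.67653997e-02],
       [ 9.99999626e-01,  2.36782236e-04, -8.31428614e-04,
        -1.78472140e-04],
       [-8.64164947e-04,  3.00083656e-01, -9.53912497e-01,
        -1.70299871e-01],
       [ 0.00000000e+00,  0.00000000e+00,  0.00000000e+00,
         1.00000000e+00]])}
```

View pics/top0.png

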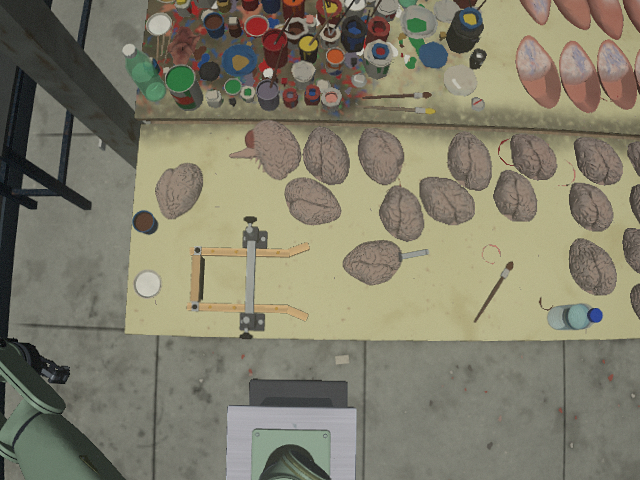

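View pics/side0.png

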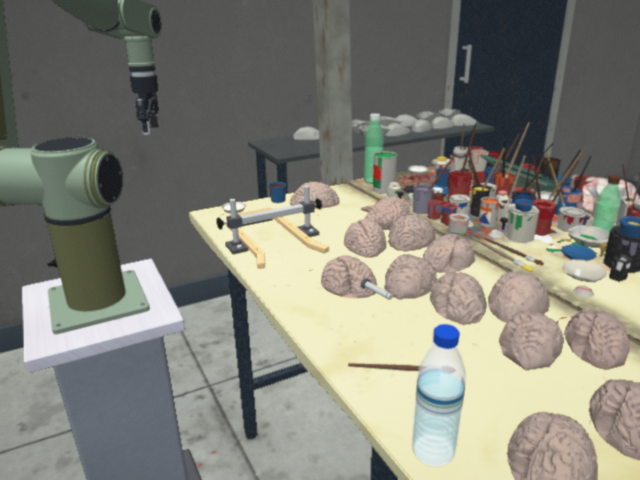

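View pics/wrist0.png

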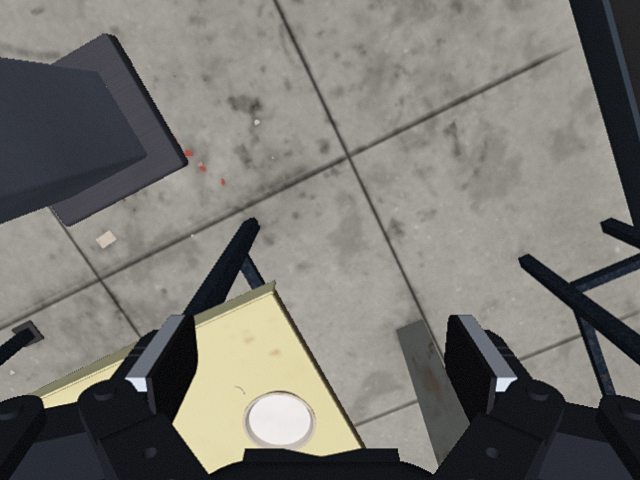

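The top picture shows the casting at (372,262) with its spigot pointing right to (428,252). The gauge bar runs along column 250, and the stop is at about (197,278). I'll enlarge these.

Run:
```python
import cv2
a=cv2.imread("pics/top0.png")
cv2.imwrite("pics/c1.png",cv2.resize(a[210:350,180:320],None,fx=4.2,fy=4.2,interpolation=cv2.INTER_CUBIC))
cv2.imwrite("pics/c2.png",cv2.resize(a[220:310,330:440],None,fx=6,fy=6,interpolation=cv2.INTER_CUBIC))
```

```text
(no output)
```

View pics/c1.png

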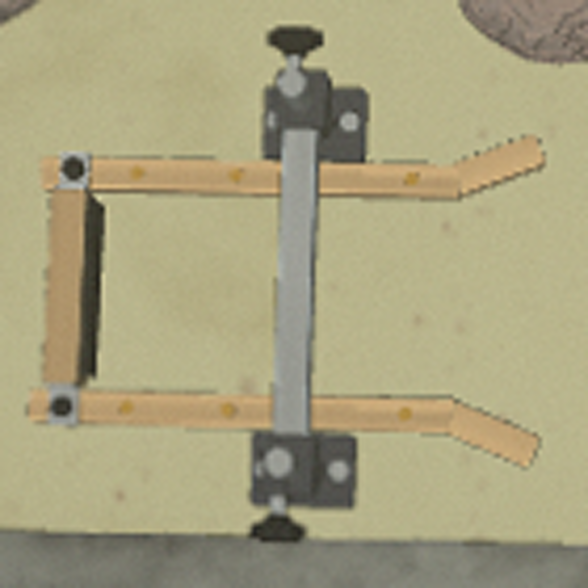

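View pics/c2.png

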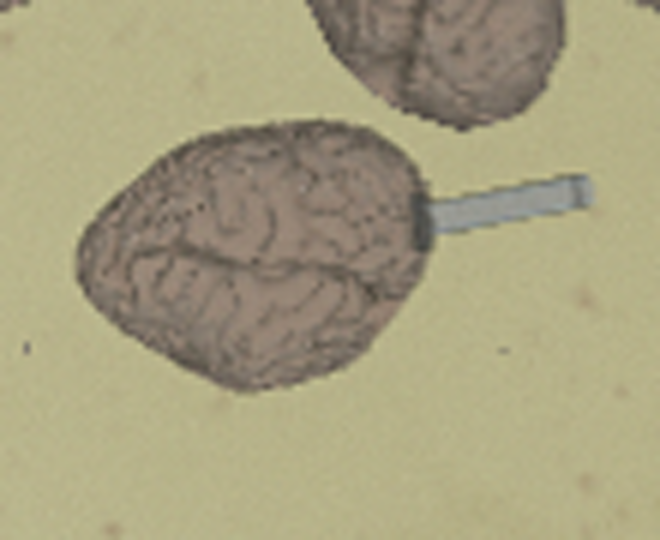

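```bash
cat > h.py <<'E'
import numpy as np,cv2
from rig import r,camera,calibration
from scipy.spatial.transform import Rotation as R
def ray(n,uv,z,T=None):
    c=calibration(n)
    T=c["cam_to_world"] if T is None else T
    p=cv2.undistortPoints(np.array([[uv]],float),c["mtx"],c["dist"])[0,0]
    d=T[:3,:3]@np.array([p[0],-p[1],-1]);o=T[:3,3]
    return o+d*(z-o[2])/d[2]
def wristT(s):
    T=np.eye(4);T[:3,:3]=R.from_rotvec(s["ee_rot"]).as_matrix();T[:3,3]=s["position"]
    return T@calibration("wrist")["tool_from_camera"]
def proj(n,P,T=None):
    c=calibration(n);T=c["cam_to_world"] if T is None else T
    q=np.linalg.inv(T)@np.append(P,1)
    return cv2.projectPoints(np.array([[q[0],-q[1],-q[2]]]),np.zeros(3),np.zeros(3),c["mtx"],c["dist"])[0][0,0]
E
python3 - <<'E'
from h import *
np.set_printoptions(precision=4,suppress=True)
a=lambda u,v,z:ray("top",(180+u/4.2,210+v/4.2),z)
b=lambda u,v,z:ray("top",(330+u/6,220+v/6),z)
for t,l in(("railU",[(137,173),(235,175),(412,179)]),("railL",[(125,407),(228,410),(405,414)])):
    for p in l: print(t,a(*p,.018))
print("knees",a(460,167,.018),a(455,400,.018),a(452,433,.018),a(458,198,.0))
print("bar",a(298,128,.088),a(290,433,.088),a(294,282,.088))
print("stop",a(83,190,.036),a(78,380,.036),a(103,205,0),a(95,378,0))
print("spig",b(432,218,.03),b(590,190,.03),b(595,190,.03))
print("nose",b(77,260,.01),"sides",b(320,120,.02),b(250,390,.02))
E
```

```text
railU [0.5339 0.2043 0.018 ]
railU [0.5338 0.1452 0.018 ]
railU [0.5335 0.039  0.018 ]
railL [0.3937 0.2053 0.018 ]
railL [0.3934 0.144  0.018 ]
railL [0.3933 0.0393 0.018 ]
knees [0.5413 0.0105 0.018 ] [0.4022 0.01   0.018 ] [0.3827 0.0113 0.018 ] [0.5252 0.0119 0.    ]
bar [0.5509 0.1007 0.088 ] [0.3774 0.0992 0.088 ] [0.4625 0.0998 0.088 ]
stop [0.5202 0.233  0.036 ] [0.4078 0.2306 0.036 ] [0.5166 0.2274 0.    ] [0.4117 0.2274 0.    ]
spig [ 0.528  -0.2715  0.03  ] [ 0.541  -0.3385  0.03  ] [ 0.541  -0.3407  0.03  ]
nose [ 0.5105 -0.1243  0.01  ] sides [ 0.5704 -0.2257  0.02  ] [ 0.4558 -0.1963  0.02  ]
```

```bash
cat >> h.py <<'E'
def delta(P,s=None):
    s=s or r.state()
    M=R.from_rotvec(s["ee_rot"]).as_matrix()
    d=M.T@(np.array(P)-s["position"]); print("mm tool",np.round(d*1000,1),"norm",np.round(d/.4,4),"len",round(1000*np.linalg.norm(d),1))
    print("x axis yaw",np.degrees(np.arctan2(M[1,0],M[0,0])),"y yaw",np.degrees(np.arctan2(M[1,1],M[0,1])),"z",M[:,2])
E
python3 -c "
from h import *
delta([.536,-.313,.2])"
```

```text
mm tool [-619.3 -617.6    3.1] norm [-1.5482 -1.5439  0.0078] len 874.6
x axis yaw 153.710439267193 y yaw 63.710468892676715 z [-0.00106682 -0.001525   -0.99999827]
```

```bash
A='{"tx":-0.086,"ty":-0.0858}'; python3 -m pendant '[{"tx":-0.043,"ty":-0.043},{"tx":-0.086,"ty":-0.0858},{"tx":-0.086,"ty":-0.0858},{"tx":-0.086,"ty":-0.0858},{"tx":-0.086,"ty":-0.0858},{"tx":-0.086,"ty":-0.0858},{"tx":-0.086,"ty":-0.0858},{"tx":-0.086,"ty":-0.0858}]' 0.45 20
python3 -m pendant '[{"tx":-0.086,"ty":-0.0858},{"tx":-0.086,"ty":-0.0858},{"tx":-0.086,"ty":-0.0858},{"tx":-0.086,"ty":-0.0858},{"tx":-0.086,"ty":-0.0858},{"tx":-0.086,"ty":-0.0858},{"tx":-0.086,"ty":-0.0858},{"tx":-0.086,"ty":-0.0858}]'
python3 -m pendant '[{"tx":-0.086,"ty":-0.0858},{"tx":-0.086,"ty":-0.0858},{"rz":0.0209},{"rz":0.0209},{"rz":0.0209},{"rz":0.0209},{"rz":0.0209},{"rz":0.0209}]'
python3 -c "
from h import *
delta([.536,-.313,.2])"
```

```text
mm tool [-619.3 -617.6    3.1] norm [-1.5482 -1.5439  0.0078] len 874.6
x axis yaw 153.710439267193 y yaw 63.710468892676715 z [-0.00106682 -0.001525   -0.99999827]invalid input
invalid input
invalid input
```

```bash
python3 -m pendant '[{"tx":-0.043,"ty":-0.043,"tz":0,"rx":0,"ry":0,"rz":0},{"tx":-0.086,"ty":-0.0858,"tz":0,"rx":0,"ry":0,"rz":0},{"tx":-0.086,"ty":-0.0858,"tz":0,"rx":0,"ry":0,"rz":0},{"tx":-0.086,"ty":-0.0858,"tz":0,"rx":0,"ry":0,"rz":0},{"tx":-0.086,"ty":-0.0858,"tz":0,"rx":0,"ry":0,"rz":0},{"tx":-0.086,"ty":-0.0858,"tz":0,"rx":0,"ry":0,"rz":0},{"tx":-0.086,"ty":-0.0858,"tz":0,"rx":0,"ry":0,"rz":0},{"tx":-0.086,"ty":-0.0858,"tz":0,"rx":0,"ry":0,"rz":0}]' 0.45 20
```

```text
time: 0.95
position: [0.372, 0.1687, 0.203]
ee_rot: [0.714, 3.059, 0.0]
wrist_force: [0.9, 0.3, 0.0]
grip_width: 0.448
```

```bash
python3 -m pendant '[{"tx":-0.086,"ty":-0.0858,"tz":0,"rx":0,"ry":0,"rz":0},{"tx":-0.086,"ty":-0.0858,"tz":0,"rx":0,"ry":0,"rz":0},{"tx":-0.086,"ty":-0.0858,"tz":0,"rx":0,"ry":0,"rz":0},{"tx":-0.086,"ty":-0.0858,"tz":0,"rx":0,"ry":0,"rz":0},{"tx":-0.086,"ty":-0.0858,"tz":0,"rx":0,"ry":0,"rz":0},{"tx":-0.086,"ty":-0.0858,"tz":0,"rx":0,"ry":0,"rz":0},{"tx":-0.086,"ty":-0.0858,"tz":0,"rx":0,"ry":0,"rz":0},{"tx":-0.086,"ty":-0.0858,"tz":0,"rx":0,"ry":0,"rz":0}]'
python3 -m pendant '[{"tx":-0.086,"ty":-0.0858,"tz":0,"rx":0,"ry":0,"rz":0.0209},{"tx":-0.086,"ty":-0.0858,"tz":0,"rx":0,"ry":0,"rz":0.0209},{"tx":0,"ty":0,"tz":0,"rx":0,"ry":0,"rz":0.0209},{"tx":0,"ty":0,"tz":0,"rx":0,"ry":0,"rz":0.0209},{"tx":0,"ty":0,"tz":0,"rx":0,"ry":0,"rz":0.0209},{"tx":0,"ty":0,"tz":0,"rx":0,"ry":0,"rz":0.0209},{"tx":0,"ty":0,"tz":0,"rx":0,"ry":0,"rz":0.0209},{"tx":0,"ty":0,"tz":0,"rx":0,"ry":0,"rz":0}]'
python3 - <<'E'
from h import *
delta([.536,-.313,.2])
s=r.state();T=wristT(s);np.save("T1.npy",T)
im=camera("wrist");cv2.imwrite("pics/w1.png",im)
for P in([.541,-.340,.03],[.528,-.2715,.03],[.536,-.313,.03]):print(proj("wrist",P,T))
E
```

```text
time: 1.75
position: [0.4972, -0.1995, 0.2027]
ee_rot: [-0.715, -3.059, -0.001]
wrist_force: [1.4, 0.2, 0.5]
grip_width: 0.45
time: 2.55
position: [0.522, -0.2911, 0.2026]
ee_rot: [-1.997, -2.424, 0.0]
wrist_force: [-0.2, -0.1, 0.8]
grip_width: 0.45
mm tool [-24.2   9.6   2.5] norm [-0.0604  0.0239  0.0063] len 26.1
x axis yaw 101.05424708810372 y yaw 11.054275764829924 z [-8.05635210e-04  5.96681301e-04 -9.99999497e-01]
[331.83084515 260.38155315]
[332.96639489 179.06319024]
[332.40922217 229.48664295]
```

View pics/w1.png

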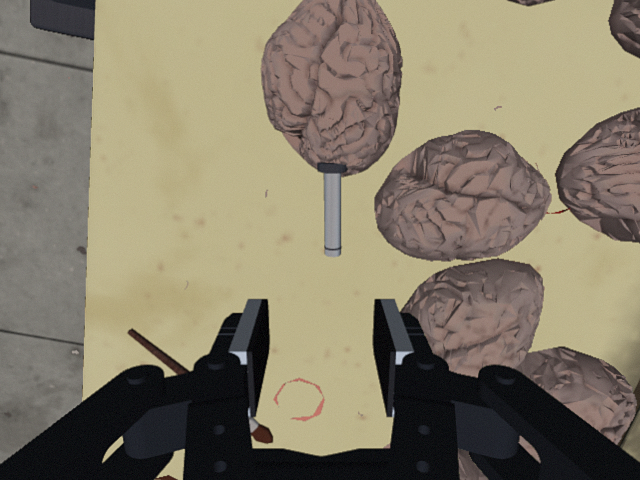

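The spigot runs straight down the picture from (332,170) to its tip at (332.5,256). The jaws are parallel to it, and the nearest neighbour casting's edge is at (376,205). I'll compute the grip.

Run:
```python
from h import *
T=np.load("T1.npy")
root=ray("wrist",(332,172),.030,T);tip=ray("wrist",(332.5,255),.03,T)
print(root,tip)
d=(root-tip)[:2];d/=np.linalg.norm(d);print(d,np.degrees(np.arctan2(-d[0],d[1])))
g=tip[:2]+d*.020;print("grip",g,"mid",tip[:2]+d*.14,"nb",ray("wrist",(376,205),.02,T),ray("wrist",(384,232),.02,T))
delta([*g,.013])
```

```text
[ 0.52610377 -0.26607872  0.03      ] [ 0.54058636 -0.33511517  0.03      ]
[-0.20531272  0.97869642] 11.847805809065697
grip [ 0.5364801  -0.31554124] mid [ 0.51184258 -0.19809767] nb [ 0.56860376 -0.28769452  0.02      ] [ 0.58080745 -0.3095217   0.02      ]
mm tool [-26.9   9.6 189.6] norm [-0.0674  0.0239  0.474 ] len 191.7
x axis yaw 101.19565888594418 y yaw 11.195681437406586 z [-7.20287209e-04  5.19942819e-04 -9.99999605e-01]
```

```bash
python3 -m pendant '[{"tx":-0.034,"ty":0.012,"tz":0,"rx":0,"ry":0,"rz":-0.001},{"tx":-0.0334,"ty":0.0119,"tz":0.05,"rx":0,"ry":0,"rz":0},{"tx":0,"ty":0,"tz":0.1,"rx":0,"ry":0,"rz":0},{"tx":0,"ty":0,"tz":0.1,"rx":0,"ry":0,"rz":0},{"tx":0,"ty":0,"tz":0.1,"rx":0,"ry":0,"rz":0},{"tx":0,"ty":0,"tz":0.06,"rx":0,"ry":0,"rz":0},{"tx":0,"ty":0,"tz":0,"rx":0,"ry":0,"rz":0},{"tx":0,"ty":0,"tz":0,"rx":0,"ry":0,"rz":0}]' 0.34 20
python3 - <<'E'
from h import *
delta([.5365,-.3155,.013])
cv2.imwrite("pics/w2.png",camera("wrist"))
E
```

```text
time: 3.4
position: [0.5369, -0.3158, 0.0391]
ee_rot: [-1.988, -2.432, 0.0]
wrist_force: [0.3, -0.6, 1.3]
grip_width: 0.34
mm tool [ 0.4 -0.3 26.1] norm [ 0.001  -0.0008  0.0654] len 26.1
x axis yaw 101.48627243605631 y yaw 11.48627800441907 z [-3.58036462e-04  2.58492784e-04 -9.99999902e-01]
```

View pics/w2.png

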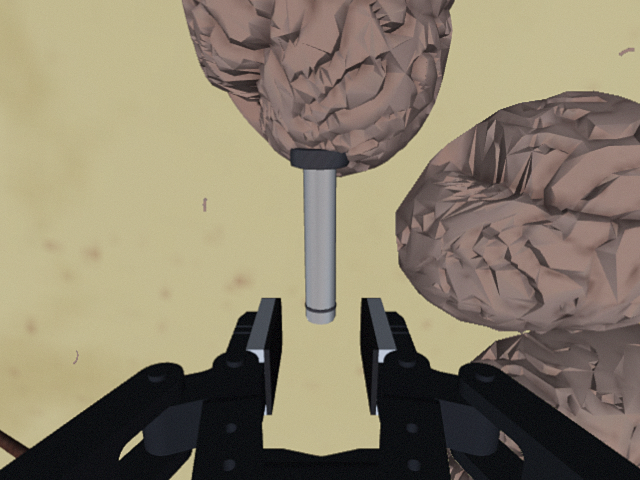

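The rod is centred between the pads, and the neighbour is clear of the right finger. I'll lower the last 26 mm and close.

```bash
python3 -m pendant '[{"tx":0,"ty":0,"tz":0.03,"rx":0,"ry":0,"rz":0},{"tx":0,"ty":0,"tz":0.033,"rx":0,"ry":0,"rz":0},{"tx":0,"ty":0,"tz":0,"rx":0,"ry":0,"rz":0},{"tx":0,"ty":0,"tz":0,"rx":0,"ry":0,"rz":0},{"tx":0,"ty":0,"tz":0,"rx":0,"ry":0,"rz":0},{"tx":0,"ty":0,"tz":0,"rx":0,"ry":0,"rz":0},{"tx":0,"ty":0,"tz":0,"rx":0,"ry":0,"rz":0},{"tx":0,"ty":0,"tz":0,"rx":0,"ry":0,"rz":0}]' 0.34 20
python3 - <<'E'
from h import *
delta([.5365,-.3155,.013])
s=r.state();T=wristT(s)
cv2.imwrite("pics/w3.png",camera("wrist"))
print(proj("wrist",[*s["position"][:2],.0317],T))
E
```

```text
time: 4.25
position: [0.5371, -0.316, 0.0142]
ee_rot: [1.989, 2.431, 0.0]
wrist_force: [-0.4, -0.1, -0.3]
grip_width: 0.338
mm tool [ 0.6 -0.5  1.2] norm [ 0.0015 -0.0011  0.0029] len 1.4
x axis yaw 101.4068839570222 y yaw 11.406892135501018 z [ 4.19914219e-04 -3.37521661e-04 -9.99999855e-01]
[320.7786465  306.69853939]
```

View pics/w3.png

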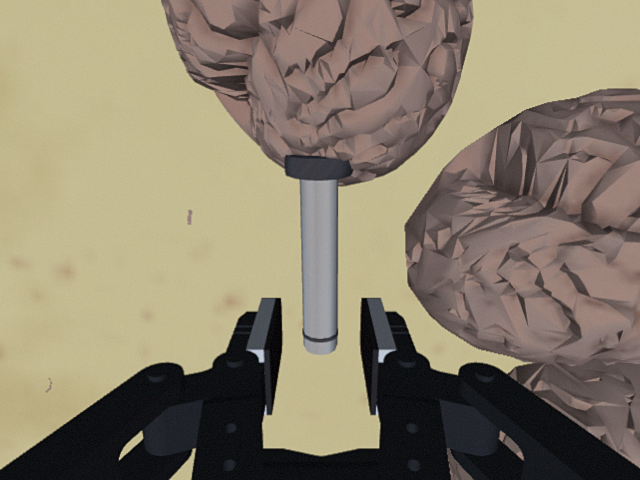

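The rod sits between the pads with its tip at (320,352). Closing.

```bash
python3 -m pendant '[{"tx":0,"ty":0,"tz":0,"rx":0,"ry":0,"rz":0},{"tx":0,"ty":0,"tz":0,"rx":0,"ry":0,"rz":0},{"tx":0,"ty":0,"tz":0,"rx":0,"ry":0,"rz":0},{"tx":0,"ty":0,"tz":0,"rx":0,"ry":0,"rz":0},{"tx":0,"ty":0,"tz":0,"rx":0,"ry":0,"rz":0},{"tx":0,"ty":0,"tz":0,"rx":0,"ry":0,"rz":0},{"tx":0,"ty":0,"tz":0,"rx":0,"ry":0,"rz":0},{"tx":0,"ty":0,"tz":0,"rx":0,"ry":0,"rz":0}]' 0 45
python3 - <<'E'
from h import *
s=r.state();T=wristT(s);np.save("T4.npy",T);print(s["wrist_torque"])
cv2.imwrite("pics/w4.png",camera("wrist"))
E
```

```text
time: 5.1
position: [0.5369, -0.3158, 0.0139]
ee_rot: [-1.99, -2.431, 0.0]
wrist_force: [0.1, -1.4, 0.9]
grip_width: 0.002
[ 0.01653371  0.00710691 -0.01544438]
```

View pics/w4.png

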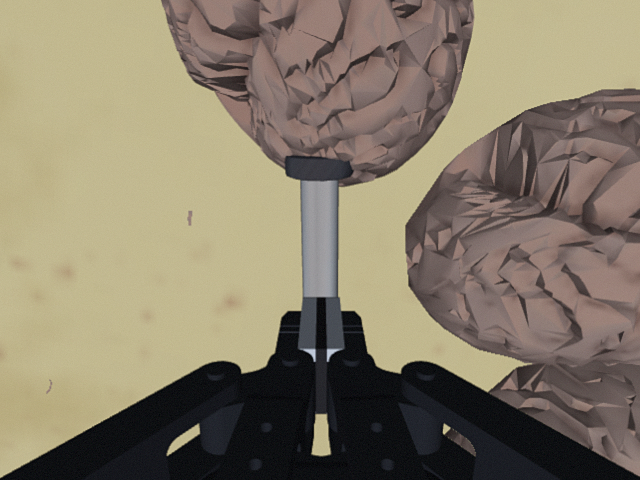

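Run:
```python
from h import *
a=cv2.imread("pics/w3.png")[270:430,220:420];b=cv2.imread("pics/w4.png")[270:430,220:420]
cv2.imwrite("pics/c4.png",cv2.resize(np.hstack([a,b]),None,fx=2,fy=2.6,interpolation=cv2.INTER_CUBIC))
T=np.load("T4.npy");s=r.state();print(s["grip_width"],s["position"])
M=R.from_rotvec(s["ee_rot"]).as_matrix()
for o in([0,0,0],[.011,0,0],[-.011,0,0],[.011,0,-.0187],[0,0,-.0187],[.011,0,-.03],[-.011,0,-.03]):print(o,proj("wrist",s["position"]+M@np.array(o),T))
```

```text
-0.0032759936039355657 [ 0.53687998 -0.31582668  0.01389457]
[0, 0, 0] [320.81971099 288.32400043]
[0.011, 0, 0] [320.82257941 264.55877098]
[-0.011, 0, 0] [320.81694162 311.25241059]
[0.011, 0, -0.0187] [320.8217145 282.150925 ]
[0, 0, -0.0187] [320.81855654 308.09411512]
[0.011, 0, -0.03] [320.82109386 294.76131749]
[-0.011, 0, -0.03] [320.81450574 348.52779694]
```

View pics/c4.png

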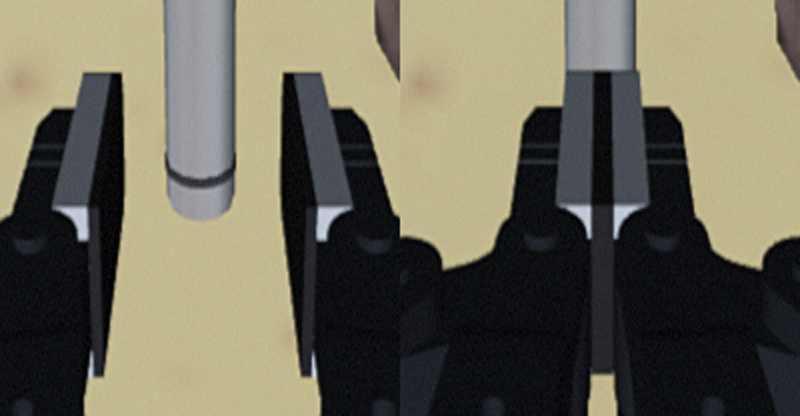

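The jaws shut completely without holding anything. They closed above the rod: scaling the pad gap in the pictures puts the tips about 30 mm behind the reported TCP. I'll check this with the side camera.

Run:
```python
from h import *
im=camera("side");cv2.imwrite("pics/s1.png",im)
s=r.state();P=s["position"]
for dz in(0,.0187,.03,.054):print(dz,proj("side",P+[0,0,dz]))
print("w3 tip pred",proj("wrist",[.5406,-.3351,.03],np.load("T4.npy")))
u,v=proj("side",P).astype(int);c=im[v-110:v+50,u-100:u+100];print(u,v)
cv2.imwrite("pics/s1c.png",cv2.resize(c,None,fx=3.7,fy=3.7,interpolation=cv2.INTER_CUBIC))
```

```text
0 [383.11373112 299.20086107]
0.0187 [383.46752141 291.53447737]
0.03 [383.68323974 286.8473699 ]
0.054 [384.1462762  276.75393211]
w3 tip pred [320.41455431 348.40509758]
383 299
```

View pics/s1c.png

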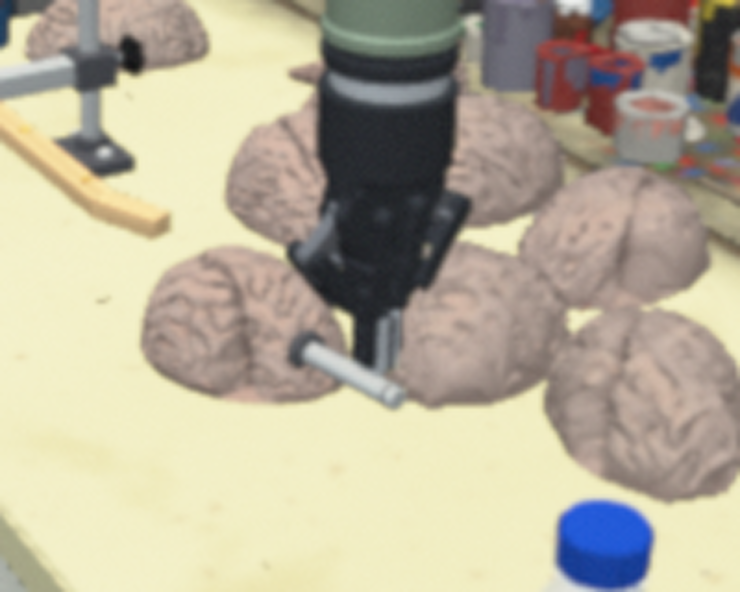

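The side view shows no fingertip below the rod, so the pads did close on top of it. I'll open and lower slowly, watching the force.

```bash
python3 -m pendant '[{"tx":0,"ty":0,"tz":0,"rx":0,"ry":0,"rz":0},{"tx":0,"ty":0,"tz":0,"rx":0,"ry":0,"rz":0},{"tx":0,"ty":0,"tz":0,"rx":0,"ry":0,"rz":0},{"tx":0,"ty":0,"tz":0,"rx":0,"ry":0,"rz":0},{"tx":0,"ty":0,"tz":0.01,"rx":0,"ry":0,"rz":0},{"tx":0,"ty":0,"tz":0.01,"rx":0,"ry":0,"rz":0},{"tx":0,"ty":0,"tz":0.005,"rx":0,"ry":0,"rz":0},{"tx":0,"ty":0,"tz":0,"rx":0,"ry":0,"rz":0}]' 0.34 30
python3 - <<'E'
from h import *
cv2.imwrite("pics/w5.png",camera("wrist")); print(r.state()["wrist_force"],r.state()["position"])
im=camera("side");cv2.imwrite("pics/s2c.png",cv2.resize(im[240:320,330:440],None,fx=7,fy=7,interpolation=cv2.INTER_CUBIC))
E
```

```text
time: 6.0
position: [0.5364, -0.3154, 0.0031]
ee_rot: [-1.989, -2.43, 0.0]
wrist_force: [-0.1, 0.3, 0.5]
grip_width: 0.338
[-0.50453193  0.08999516  0.58147616] [ 0.53657808 -0.31562267  0.00341971]
```

View pics/w5.png

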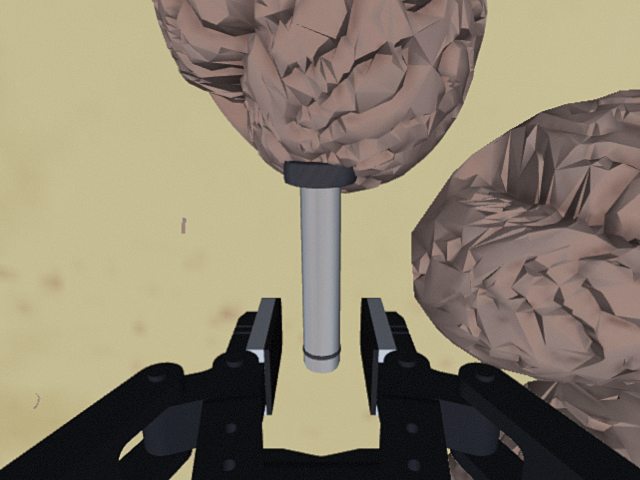

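View pics/s2c.png

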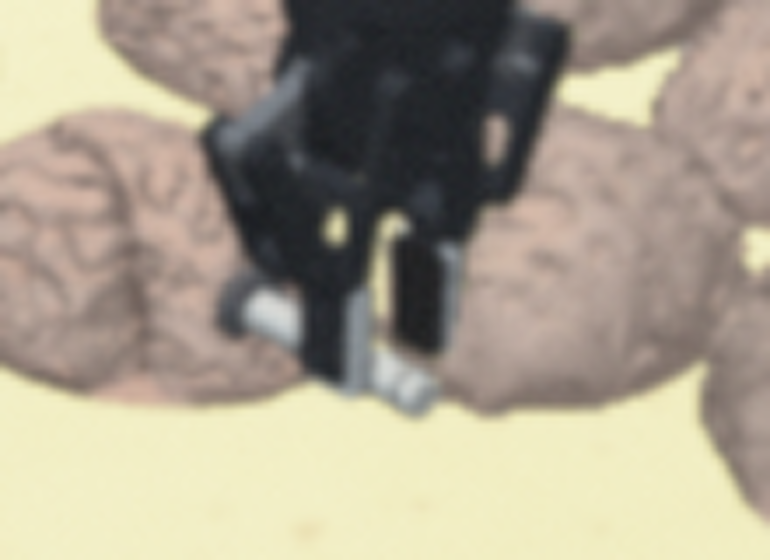

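Run:
```python
from h import *
from scipy.optimize import least_squares
s=r.state();M=R.from_rotvec(s["ee_rot"]).as_matrix();p=s["position"]
for name,uv,y in(("near",(330+352/7,240+395/7),-.0145),("far",(330+438/7,240+352/7),.0145)):
  for ox in(-.011,):
    f=lambda q:proj("side",p+M@np.array([q[0],y,q[1]]))-uv
    o=least_squares(f,[0,0],x_scale=.01);print(name,o.x, (p+M@np.array([o.x[0],y,o.x[1]])))
```

```text
near [-0.00541462 -0.02509368] [ 0.52363114 -0.32393765  0.02877235]
far [-0.0123873  -0.03193247] [ 0.55343919 -0.32503939  0.03560271]
```

The side view puts the fingertips about 28 mm above the reported TCP, near z = 0.03 m. I'll lower another 15 mm in small steps and watch the force.

```bash
python3 -m pendant '[{"tx":0,"ty":0,"tz":0.006,"rx":0,"ry":0,"rz":0},{"tx":0,"ty":0,"tz":0.006,"rx":0,"ry":0,"rz":0},{"tx":0,"ty":0,"tz":0.006,"rx":0,"ry":0,"rz":0},{"tx":0,"ty":0,"tz":0.006,"rx":0,"ry":0,"rz":0},{"tx":0,"ty":0,"tz":0.006,"rx":0,"ry":0,"rz":0},{"tx":0,"ty":0,"tz":0.006,"rx":0,"ry":0,"rz":0},{"tx":0,"ty":0,"tz":0,"rx":0,"ry":0,"rz":0},{"tx":0,"ty":0,"tz":0,"rx":0,"ry":0,"rz":0}]' 0.34 30
python3 - <<'E'
from h import *
im=camera("side");cv2.imwrite("pics/s3c.png",cv2.resize(im[240:320,330:440],None,fx=7,fy=7,interpolation=cv2.INTER_CUBIC))
E
```

```text
time: 6.9
position: [0.5368, -0.3158, -0.0107]
ee_rot: [-1.99, -2.431, -0.0]
wrist_force: [0.2, 0.4, 0.2]
grip_width: 0.339
```

View pics/s3c.png

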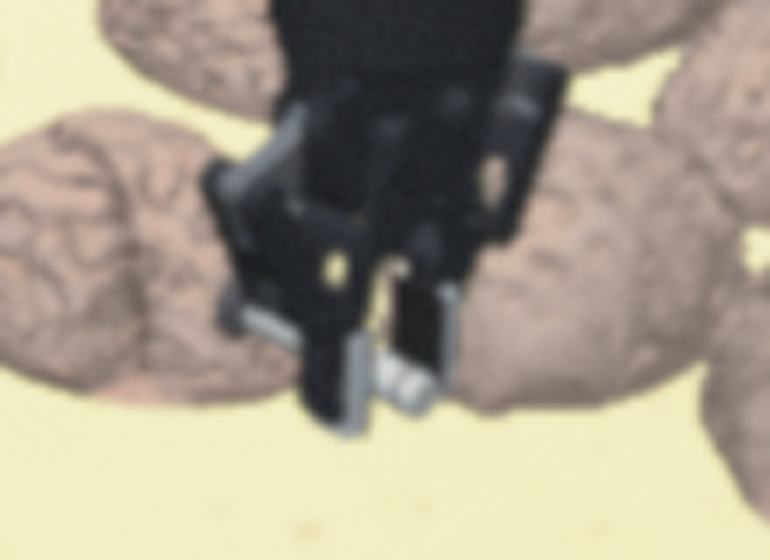

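The fingers now straddle the rod: the near tip is at crop (350,432), below the rod. Closing again.

```bash
python3 -m pendant '[{"tx":0,"ty":0,"tz":0,"rx":0,"ry":0,"rz":0},{"tx":0,"ty":0,"tz":0,"rx":0,"ry":0,"rz":0},{"tx":0,"ty":0,"tz":0,"rx":0,"ry":0,"rz":0},{"tx":0,"ty":0,"tz":0,"rx":0,"ry":0,"rz":0},{"tx":0,"ty":0,"tz":0,"rx":0,"ry":0,"rz":0},{"tx":0,"ty":0,"tz":0,"rx":0,"ry":0,"rz":0},{"tx":0,"ty":0,"tz":0,"rx":0,"ry":0,"rz":0},{"tx":0,"ty":0,"tz":0,"rx":0,"ry":0,"rz":0}]' 0 40
python3 - <<'E'
from h import *
s=r.state();np.save("T6.npy",wristT(s));print(s["grip_width"],s["wrist_torque"]);delta([.5,0,0])
cv2.imwrite("pics/w6.png",camera("wrist"))
E
```

```text
time: 7.75
position: [0.5369, -0.316, -0.0103]
ee_rot: [1.99, 2.431, -0.0]
wrist_force: [-1.0, 0.9, 3.8]
grip_width: 0.14
0.14043279409160803 [0.04628492 0.20213587 0.11549259]
mm tool [317.   26.3 -10.3] norm [ 0.7926  0.0657 -0.0258] len 318.3
x axis yaw 101.40504770801058 y yaw 11.405048617325527 z [ 1.12196222e-04 -2.23404454e-04 -9.99999969e-01]
```

View pics/w6.png

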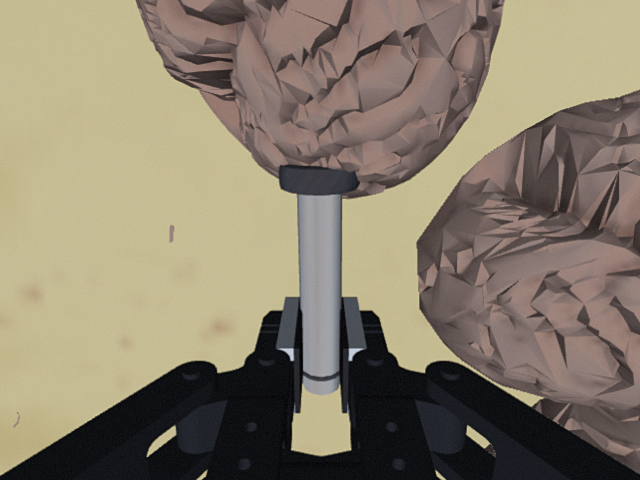

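The rod is held: opening 0.14 (about 12 mm), with the rod tip at (320,391) between the pads and in line with the tool. Next I move to the gauge centreline while turning 11.5°.

```bash
python3 -m pendant '[{"tx":0.0127,"ty":-0.0097,"tz":0,"rx":0,"ry":0,"rz":0.002},{"tx":0.0127,"ty":-0.0097,"tz":0,"rx":0,"ry":0,"rz":0.002},{"tx":0.0127,"ty":-0.0097,"tz":0,"rx":0,"ry":0,"rz":0.002},{"tx":0.0127,"ty":-0.0097,"tz":0,"rx":0,"ry":0,"rz":0.002},{"tx":0.0127,"ty":-0.0097,"tz":0,"rx":0,"ry":0,"rz":0.002},{"tx":0.0127,"ty":-0.0097,"tz":0,"rx":0,"ry":0,"rz":0.002},{"tx":0.0127,"ty":-0.0097,"tz":0,"rx":0,"ry":0,"rz":0.002},{"tx":0.0127,"ty":-0.0097,"tz":0,"rx":0,"ry":0,"rz":0.002}]'
python3 -m pendant '[{"tx":0.0116,"ty":-0.0109,"tz":0,"rx":0,"ry":0,"rz":0.002},{"tx":0.0116,"ty":-0.0109,"tz":0,"rx":0,"ry":0,"rz":0.002},{"tx":0.0116,"ty":-0.0109,"tz":0,"rx":0,"ry":0,"rz":0.002},{"tx":0.0116,"ty":-0.0109,"tz":0,"rx":0,"ry":0,"rz":0.002},{"tx":0.0116,"ty":-0.0109,"tz":0,"rx":0,"ry":0,"rz":0.002},{"tx":0.0116,"ty":-0.0109,"tz":0,"rx":0,"ry":0,"rz":0.002},{"tx":0.0116,"ty":-0.0109,"tz":0,"rx":0,"ry":0,"rz":0.002},{"tx":0.0116,"ty":-0.0109,"tz":0,"rx":0,"ry":0,"rz":0.002}]'
python3 - <<'E'
from h import *
s=r.state();np.save("T7.npy",wristT(s));delta([.4636,-.245,-.0103])
a=camera("top");cv2.imwrite("pics/t2.png",a)
cv2.imwrite("pics/t2c.png",cv2.resize(a[200:340,230:410],None,fx=4.2,fy=4.2,interpolation=cv2.INTER_CUBIC))
cv2.imwrite("pics/w7.png",camera("wrist"))
E
```

```text
time: 8.6
position: [0.4999, -0.2804, -0.0102]
ee_rot: [2.11, 2.326, 0.0]
wrist_force: [2.1, -2.7, 2.6]
grip_width: 0.146
time: 9.4
position: [0.463, -0.2453, -0.0103]
ee_rot: [2.224, 2.217, 0.0]
wrist_force: [2.5, -4.1, 5.0]
grip_width: 0.147
mm tool [0.3 0.6 0. ] norm [0.0007 0.0014 0.0001] len 0.6
x axis yaw 89.82474697905334 y yaw -0.17523245390928036 z [ 6.07412277e-04 -5.91079554e-04 -9.99999641e-01]
```

View pics/t2c.png

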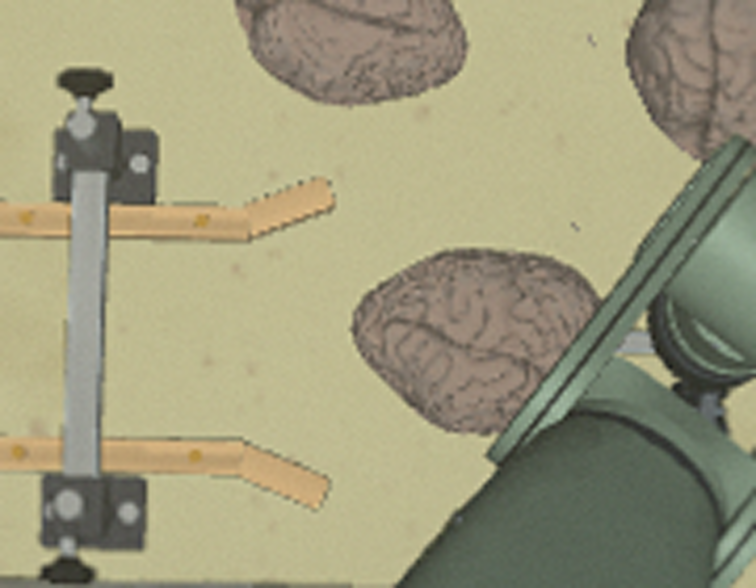

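View pics/w7.png

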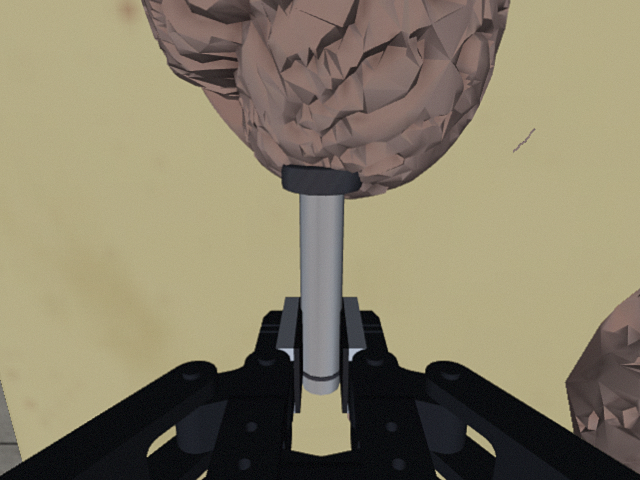

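The casting is lined up: nose at crop (353,328), sides at rows 248 and 433, and the gauge midline is at about row 338. Measuring the nose position.

Run:
```python
from h import *
a=lambda u,v,z:ray("top",(230+u/4.2,200+v/4.2),z)
print(a(353,328,.012),a(353,328,.02),a(485,248,.02),a(485,433,.02),a(500,248,.02))
T=np.load("T7.npy");print(ray("wrist",(321,392),.03,T),ray("wrist",(321,300),.03,T),ray("wrist",(321,195),.03,T))
```

```text
[ 0.47159296 -0.05244974  0.012     ] [ 0.47071167 -0.0524286   0.02      ] [ 0.52005774 -0.13029001  0.02      ] [ 0.40977476 -0.13137632  0.02      ] [ 0.52021954 -0.13925462  0.02      ]
[ 0.46304863 -0.26771073  0.03      ] [ 0.46315331 -0.23137849  0.03      ] [ 0.46325591 -0.19578635  0.03      ]
```

```bash
python3 -m pendant '[{"tx":0.02,"ty":0.001,"tz":0,"rx":0,"ry":0,"rz":0},{"tx":0.02,"ty":0,"tz":0,"rx":0,"ry":0,"rz":0},{"tx":0.02,"ty":0,"tz":0,"rx":0,"ry":0,"rz":0},{"tx":0.02,"ty":0,"tz":0,"rx":0,"ry":0,"rz":0},{"tx":0.02,"ty":0,"tz":0,"rx":0,"ry":0,"rz":0},{"tx":0.02,"ty":0,"tz":0,"rx":0,"ry":0,"rz":0},{"tx":0.02,"ty":0,"tz":0,"rx":0,"ry":0,"rz":0},{"tx":0.02,"ty":0,"tz":0,"rx":0,"ry":0,"rz":0}]'
python3 - <<'E'
from h import *
delta([.4636,-.115,-.0103])
E
```

```text
time: 10.3
position: [0.4629, -0.1817, -0.0103]
ee_rot: [2.223, 2.22, -0.003]
wrist_force: [0.3, -5.6, 6.5]
grip_width: 0.143
mm tool [66.7  0.6 -0.1] norm [ 0.1666  0.0015 -0.0002] len 66.7
x axis yaw 89.92301013254082 y yaw -0.07708605918098142 z [-0.00122316 -0.00137299 -0.99999831]
```

Upward force is creeping up (6.5 N, so the tool is pressing the spigot down). I'll ease the tool up a fraction during the next advance.

```bash
python3 -m pendant '[{"tx":0.02,"ty":0.001,"tz":-0.001,"rx":0,"ry":0,"rz":0},{"tx":0.02,"ty":0,"tz":0,"rx":0,"ry":0,"rz":0},{"tx":0.02,"ty":0,"tz":0,"rx":0,"ry":0,"rz":0},{"tx":0.02,"ty":0,"tz":0,"rx":0,"ry":0,"rz":0},{"tx":0.02,"ty":0,"tz":0,"rx":0,"ry":0,"rz":0},{"tx":0.02,"ty":0,"tz":0,"rx":0,"ry":0,"rz":0},{"tx":0.02,"ty":0,"tz":0,"rx":0,"ry":0,"rz":0},{"tx":0.02,"ty":0,"tz":0,"rx":0,"ry":0,"rz":0}]'
python3 - <<'E'
from h import *
delta([.4636,-.055,-.0103]);print(r.state()["wrist_force"],r.state()["wrist_torque"])
a=camera("top");cv2.imwrite("pics/t3c.png",cv2.resize(a[200:340,180:400],None,fx=3.6,fy=3.6,interpolation=cv2.INTER_CUBIC))
E
```

```text
time: 11.1
position: [0.4639, -0.1165, -0.0103]
ee_rot: [-2.223, -2.219, 0.0]
wrist_force: [0.7, -4.5, 4.0]
grip_width: 0.143
mm tool [61.5 -0.4  0. ] norm [ 1.537e-01 -1.100e-03  1.000e-04] len 61.5
x axis yaw 89.893566601841 y yaw -0.1064261668465668 z [-5.11542549e-04  2.47454283e-04 -9.99999839e-01]
[ 0.72168726 -4.47747234  3.98338708] [-0.69902593  0.0177431   0.02421209]
```

View pics/t3c.png

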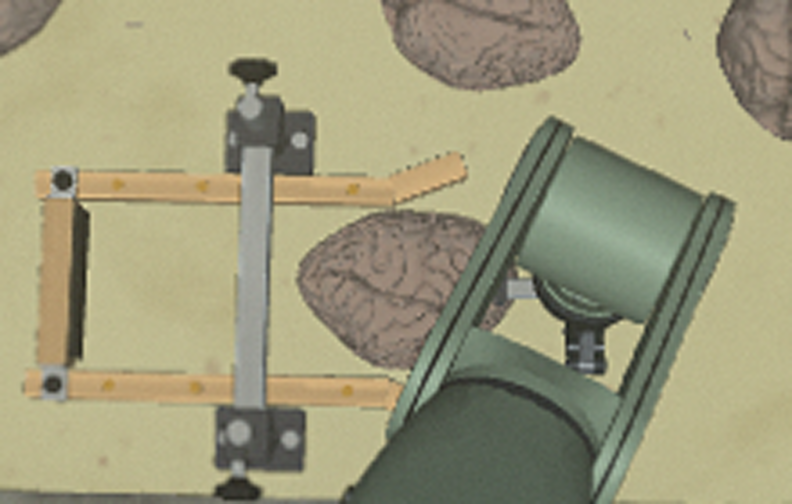

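Nose at (298,278), and the casting is centred in the rails (sides at rows 210 and 367, rails at 188 and 387). I'll advance 56 mm to just before the critical zone and lower the grip force.

```bash
python3 -m pendant '[{"tx":0.0175,"ty":0,"tz":-0.0005,"rx":0,"ry":0,"rz":0},{"tx":0.0175,"ty":0,"tz":0,"rx":0,"ry":0,"rz":0},{"tx":0.0175,"ty":0,"tz":0,"rx":0,"ry":0,"rz":0},{"tx":0.0175,"ty":0,"tz":0,"rx":0,"ry":0,"rz":0},{"tx":0.0175,"ty":0,"tz":0,"rx":0,"ry":0,"rz":0},{"tx":0.0175,"ty":0,"tz":0,"rx":0,"ry":0,"rz":0},{"tx":0.0175,"ty":0,"tz":0,"rx":0,"ry":0,"rz":0},{"tx":0.012,"ty":0,"tz":0,"rx":0,"ry":0,"rz":0}]' 0 25
python3 - <<'E'
from h import *
delta([.4636,-.055,-.0103]);print(r.state()["wrist_force"],r.state()["wrist_torque"])
a=camera("top");cv2.imwrite("pics/t4c.png",cv2.resize(a[220:320,180:320],None,fx=5,fy=5,interpolation=cv2.INTER_CUBIC))
a=camera("wrist");cv2.imwrite("pics/w8.png",a)
E
```

```text
time: 11.95
position: [0.4637, -0.0625, -0.0102]
ee_rot: [-2.223, -2.219, 0.0]
wrist_force: [-0.1, -2.9, 0.1]
grip_width: 0.142
mm tool [ 7.5 -0.1  0.1] norm [ 0.0188 -0.0003  0.0002] len 7.5
x axis yaw 89.90145944542887 y yaw -0.09850541613487131 z [-9.81610773e-04  6.25775674e-04 -9.99999322e-01]
[-0.06896819 -2.86763496  0.12356893] [-0.33455465 -0.0149167  -0.00574896]
```

View pics/t4c.png

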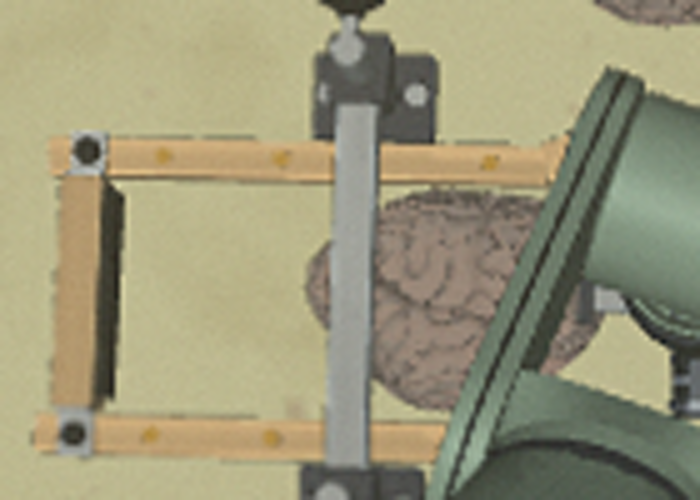

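View pics/w8.png

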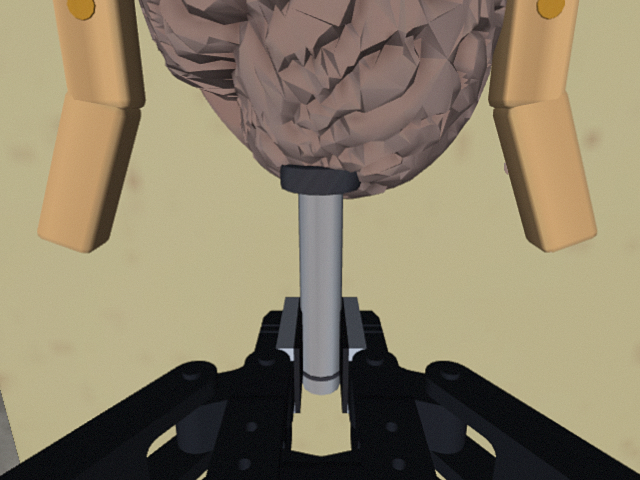

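The nose is past the bar at (305,285), there is no slip in the grip, and the push is about 3 N. Now I creep, with a force guard between calls.

```bash
cat > guard.py <<'E'
import sys
from rig import r
f=r.state()["wrist_force"]
sys.exit(0 if abs(f[1])<6 and abs(f[2])<6 and abs(f[0])<6 else 1)
E
python3 -m pendant '[{"tx":0.002,"ty":0,"tz":0,"rx":0,"ry":0,"rz":0},{"tx":0.002,"ty":0,"tz":0,"rx":0,"ry":0,"rz":0},{"tx":0.002,"ty":0,"tz":0,"rx":0,"ry":0,"rz":0},{"tx":0.002,"ty":0,"tz":0,"rx":0,"ry":0,"rz":0},{"tx":0.002,"ty":0,"tz":0,"rx":0,"ry":0,"rz":0},{"tx":0.002,"ty":0,"tz":0,"rx":0,"ry":0,"rz":0},{"tx":0.002,"ty":0,"tz":0,"rx":0,"ry":0,"rz":0},{"tx":0.002,"ty":0,"tz":0,"rx":0,"ry":0,"rz":0}]' && python3 guard.py &&
python3 -m pendant '[{"tx":0.001,"ty":0,"tz":0,"rx":0,"ry":0,"rz":0},{"tx":0.001,"ty":0,"tz":0,"rx":0,"ry":0,"rz":0},{"tx":0.001,"ty":0,"tz":0,"rx":0,"ry":0,"rz":0},{"tx":0.001,"ty":0,"tz":0,"rx":0,"ry":0,"rz":0},{"tx":0.001,"ty":0,"tz":0,"rx":0,"ry":0,"rz":0},{"tx":0.001,"ty":0,"tz":0,"rx":0,"ry":0,"rz":0},{"tx":0.001,"ty":0,"tz":0,"rx":0,"ry":0,"rz":0},{"tx":0.001,"ty":0,"tz":0,"rx":0,"ry":0,"rz":0}]' && python3 guard.py &&
python3 -m pendant '[{"tx":0.001,"ty":0,"tz":0,"rx":0,"ry":0,"rz":0},{"tx":0.001,"ty":0,"tz":0,"rx":0,"ry":0,"rz":0},{"tx":0.001,"ty":0,"tz":0,"rx":0,"ry":0,"rz":0},{"tx":0.001,"ty":0,"tz":0,"rx":0,"ry":0,"rz":0},{"tx":0.001,"ty":0,"tz":0,"rx":0,"ry":0,"rz":0},{"tx":0.001,"ty":0,"tz":0,"rx":0,"ry":0,"rz":0},{"tx":0.001,"ty":0,"tz":0,"rx":0,"ry":0,"rz":0},{"tx":0.001,"ty":0,"tz":0,"rx":0,"ry":0,"rz":0}]'
```

```text
time: 12.85
position: [0.4643, -0.0571, -0.0099]
ee_rot: [2.224, 2.219, 0.0]
wrist_force: [-0.8, -2.0, -2.4]
grip_width: 0.146
time: 13.65
position: [0.4643, -0.0539, -0.0099]
ee_rot: [2.224, 2.219, 0.0]
wrist_force: [-0.7, -2.1, -2.0]
grip_width: 0.147
time: 14.45
position: [0.4643, -0.0507, -0.0099]
ee_rot: [-2.224, -2.219, 0.0]
wrist_force: [-0.4, -1.0, -2.3]
grip_width: 0.143
```

```bash
python3 -m pendant '[{"tx":0.001,"ty":0,"tz":0.0005,"rx":0,"ry":0,"rz":0},{"tx":0.001,"ty":0,"tz":0,"rx":0,"ry":0,"rz":0},{"tx":0.001,"ty":0,"tz":0,"rx":0,"ry":0,"rz":0},{"tx":0.001,"ty":0,"tz":0,"rx":0,"ry":0,"rz":0},{"tx":0.001,"ty":0,"tz":0,"rx":0,"ry":0,"rz":0},{"tx":0.001,"ty":0,"tz":0,"rx":0,"ry":0,"rz":0},{"tx":0.001,"ty":0,"tz":0,"rx":0,"ry":0,"rz":0},{"tx":0.001,"ty":0,"tz":0,"rx":0,"ry":0,"rz":0}]' && python3 guard.py &&
python3 -m pendant '[{"tx":0.001,"ty":0,"tz":0,"rx":0,"ry":0,"rz":0},{"tx":0.001,"ty":0,"tz":0,"rx":0,"ry":0,"rz":0},{"tx":0.001,"ty":0,"tz":0,"rx":0,"ry":0,"rz":0},{"tx":0.001,"ty":0,"tz":0,"rx":0,"ry":0,"rz":0},{"tx":0.001,"ty":0,"tz":0,"rx":0,"ry":0,"rz":0},{"tx":0.001,"ty":0,"tz":0,"rx":0,"ry":0,"rz":0},{"tx":0.001,"ty":0,"tz":0,"rx":0,"ry":0,"rz":0},{"tx":0.001,"ty":0,"tz":0,"rx":0,"ry":0,"rz":0}]' && python3 guard.py &&
python3 -m pendant '[{"tx":0.001,"ty":0,"tz":0,"rx":0,"ry":0,"rz":0},{"tx":0.001,"ty":0,"tz":0,"rx":0,"ry":0,"rz":0},{"tx":0.001,"ty":0,"tz":0,"rx":0,"ry":0,"rz":0},{"tx":0.001,"ty":0,"tz":0,"rx":0,"ry":0,"rz":0},{"tx":0.001,"ty":0,"tz":0,"rx":0,"ry":0,"rz":0},{"tx":0.001,"ty":0,"tz":0,"rx":0,"ry":0,"rz":0},{"tx":0.001,"ty":0,"tz":0,"rx":0,"ry":0,"rz":0},{"tx":0.001,"ty":0,"tz":0,"rx":0,"ry":0,"rz":0}]'; python3 -c "
from h import *
print(r.state()['wrist_force'],r.state()['wrist_torque'])"
```

```text
time: 15.25
position: [0.4643, -0.0475, -0.0101]
ee_rot: [2.224, 2.219, 0.0]
wrist_force: [-0.1, -2.6, -1.7]
grip_width: 0.148
time: 16.05
position: [0.4643, -0.0443, -0.0101]
ee_rot: [2.224, 2.219, -0.0]
wrist_force: [0.8, -1.5, -1.7]
grip_width: 0.146
time: 16.85
position: [0.4643, -0.0411, -0.0101]
ee_rot: [2.224, 2.219, -0.0]
wrist_force: [-0.7, -1.1, -1.2]
grip_width: 0.146
[-0.65711982 -1.07626586 -1.17227749] [-0.25454709  0.05024731  0.02604669]
```

```bash
python3 -m pendant '[{"tx":0.0007,"ty":0,"tz":0.0002,"rx":0,"ry":0,"rz":0},{"tx":0.0007,"ty":0,"tz":0,"rx":0,"ry":0,"rz":0},{"tx":0.0007,"ty":0,"tz":0,"rx":0,"ry":0,"rz":0},{"tx":0.0007,"ty":0,"tz":0,"rx":0,"ry":0,"rz":0},{"tx":0.0007,"ty":0,"tz":0,"rx":0,"ry":0,"rz":0},{"tx":0.0007,"ty":0,"tz":0,"rx":0,"ry":0,"rz":0},{"tx":0.0007,"ty":0,"tz":0,"rx":0,"ry":0,"rz":0},{"tx":0.0007,"ty":0,"tz":0,"rx":0,"ry":0,"rz":0}]' && python3 guard.py &&
python3 -m pendant '[{"tx":0.0007,"ty":0,"tz":0,"rx":0,"ry":0,"rz":0},{"tx":0.0007,"ty":0,"tz":0,"rx":0,"ry":0,"rz":0},{"tx":0.0007,"ty":0,"tz":0,"rx":0,"ry":0,"rz":0},{"tx":0.0007,"ty":0,"tz":0,"rx":0,"ry":0,"rz":0},{"tx":0.0007,"ty":0,"tz":0,"rx":0,"ry":0,"rz":0},{"tx":0.0007,"ty":0,"tz":0,"rx":0,"ry":0,"rz":0},{"tx":0.0007,"ty":0,"tz":0,"rx":0,"ry":0,"rz":0},{"tx":0.0007,"ty":0,"tz":0,"rx":0,"ry":0,"rz":0}]' && python3 guard.py &&
python3 -m pendant '[{"tx":0.0007,"ty":0,"tz":0,"rx":0,"ry":0,"rz":0},{"tx":0.0007,"ty":0,"tz":0,"rx":0,"ry":0,"rz":0},{"tx":0.0007,"ty":0,"tz":0,"rx":0,"ry":0,"rz":0},{"tx":0.0007,"ty":0,"tz":0,"rx":0,"ry":0,"rz":0},{"tx":0.0007,"ty":0,"tz":0,"rx":0,"ry":0,"rz":0},{"tx":0.0007,"ty":0,"tz":0,"rx":0,"ry":0,"rz":0},{"tx":0.0007,"ty":0,"tz":0,"rx":0,"ry":0,"rz":0},{"tx":0.0007,"ty":0,"tz":0,"rx":0,"ry":0,"rz":0}]'; python3 -c "
from h import *
print(r.state()['wrist_force'],r.state()['wrist_torque'])"
```

```text
time: 17.65
position: [0.4643, -0.0389, -0.0102]
ee_rot: [-2.224, -2.219, 0.0]
wrist_force: [0.2, -2.1, -1.6]
grip_width: 0.145
time: 18.45
position: [0.4643, -0.0366, -0.0102]
ee_rot: [-2.224, -2.219, 0.0]
wrist_force: [-1.3, -1.6, -2.0]
grip_width: 0.148
time: 19.25
position: [0.4643, -0.0344, -0.0102]
ee_rot: [-2.224, -2.219, 0.0]
wrist_force: [0.3, -0.8, -1.0]
grip_width: 0.145
[ 0.29985618 -0.81653083 -0.95808152] [-0.30150928  0.03610911  0.05427362]
```

```bash
python3 -m pendant '[{"tx":0.0007,"ty":0,"tz":0,"rx":0,"ry":0,"rz":0},{"tx":0.0007,"ty":0,"tz":0,"rx":0,"ry":0,"rz":0},{"tx":0.0007,"ty":0,"tz":0,"rx":0,"ry":0,"rz":0},{"tx":0.0007,"ty":0,"tz":0,"rx":0,"ry":0,"rz":0},{"tx":0.0007,"ty":0,"tz":0,"rx":0,"ry":0,"rz":0},{"tx":0.0007,"ty":0,"tz":0,"rx":0,"ry":0,"rz":0},{"tx":0.0007,"ty":0,"tz":0,"rx":0,"ry":0,"rz":0},{"tx":0.0007,"ty":0,"tz":0,"rx":0,"ry":0,"rz":0}]' && python3 guard.py &&
python3 -m pendant '[{"tx":0.0007,"ty":0,"tz":0,"rx":0,"ry":0,"rz":0},{"tx":0.0007,"ty":0,"tz":0,"rx":0,"ry":0,"rz":0},{"tx":0.0007,"ty":0,"tz":0,"rx":0,"ry":0,"rz":0},{"tx":0.0007,"ty":0,"tz":0,"rx":0,"ry":0,"rz":0},{"tx":0.0007,"ty":0,"tz":0,"rx":0,"ry":0,"rz":0},{"tx":0.0007,"ty":0,"tz":0,"rx":0,"ry":0,"rz":0},{"tx":0.0007,"ty":0,"tz":0,"rx":0,"ry":0,"rz":0},{"tx":0.0007,"ty":0,"tz":0,"rx":0,"ry":0,"rz":0}]' && python3 guard.py &&
python3 -m pendant '[{"tx":0.0007,"ty":0,"tz":0,"rx":0,"ry":0,"rz":0},{"tx":0.0007,"ty":0,"tz":0,"rx":0,"ry":0,"rz":0},{"tx":0.0007,"ty":0,"tz":0,"rx":0,"ry":0,"rz":0},{"tx":0.0007,"ty":0,"tz":0,"rx":0,"ry":0,"rz":0},{"tx":0.0007,"ty":0,"tz":0,"rx":0,"ry":0,"rz":0},{"tx":0.0007,"ty":0,"tz":0,"rx":0,"ry":0,"rz":0},{"tx":0.0007,"ty":0,"tz":0,"rx":0,"ry":0,"rz":0},{"tx":0.0007,"ty":0,"tz":0,"rx":0,"ry":0,"rz":0}]'; python3 -c "
from h import *
print(r.state()['wrist_force'],r.state()['wrist_torque'])"
```

```text
time: 20.05
position: [0.4643, -0.0322, -0.0102]
ee_rot: [2.223, 2.219, -0.0]
wrist_force: [-0.1, -2.6, -1.1]
grip_width: 0.143
time: 20.85
position: [0.4644, -0.0303, -0.0102]
ee_rot: [2.223, 2.219, -0.001]
wrist_force: [-0.6, -5.6, -3.4]
grip_width: 0.144
time: 21.65
position: [0.4645, -0.0292, -0.0102]
ee_rot: [2.221, 2.219, -0.003]
wrist_force: [-0.8, -9.3, -2.7]
grip_width: 0.142
[-0.81341098 -9.25774596 -2.69786997] [-1.53815231  0.06869511 -0.00424305]
```

Resistance has built to 9 N and the tool is lagging, so something touches with casting_mid about 12 mm before the bar. I'll back off 3 mm at once, ease the tool down a fraction (the spigot was slightly lifted), and look.

```bash
python3 -m pendant '[{"tx":-0.004,"ty":0,"tz":0,"rx":0,"ry":0,"rz":0},{"tx":-0.0035,"ty":0,"tz":0,"rx":0,"ry":0,"rz":0},{"tx":0,"ty":0,"tz":0.0005,"rx":0,"ry":0,"rz":0},{"tx":0,"ty":0,"tz":0.0005,"rx":0,"ry":0,"rz":0},{"tx":0,"ty":0,"tz":0,"rx":0,"ry":0,"rz":0},{"tx":0,"ty":0,"tz":0,"rx":0,"ry":0,"rz":0},{"tx":0,"ty":0,"tz":0,"rx":0,"ry":0,"rz":0},{"tx":0,"ty":0,"tz":0,"rx":0,"ry":0,"rz":0}]'; python3 -c "
from h import *
print(r.state()['wrist_force'],r.state()['wrist_torque']);s=r.state();np.save('T9.npy',wristT(s));delta([.4636,-.03,-.0103])
cv2.imwrite('pics/w9.png',camera('wrist'))
a=camera('side');cv2.imwrite('pics/s9.png',cv2.resize(a[170:280,210:340],None,fx=5.4,fy=5.4,interpolation=cv2.INTER_CUBIC))
a=camera('top');cv2.imwrite('pics/t9.png',cv2.resize(a[220:320,180:320],None,fx=5,fy=5,interpolation=cv2.INTER_CUBIC))
"
```

```text
time: 22.45
position: [0.4643, -0.0294, -0.0103]
ee_rot: [-2.223, -2.218, -0.002]
wrist_force: [-1.1, 4.7, 3.8]
grip_width: 0.147
[-1.14069075  4.74583129  3.80073796] [ 0.84616115  0.03991488 -0.04572822]
mm tool [-0.6 -0.7  0. ] norm [-0.0016 -0.0017  0.    ] len 0.9
x axis yaw 89.8676412928206 y yaw -0.1323380480687947 z [-1.72987878e-04  2.02976605e-03 -9.99997925e-01]
```

View pics/w9.png

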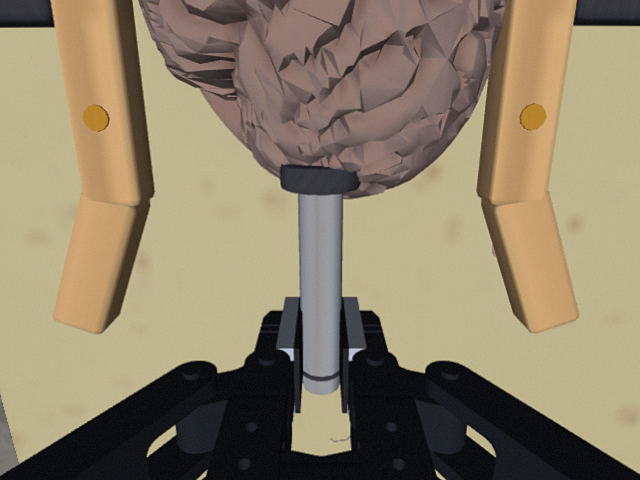

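View pics/s9.png

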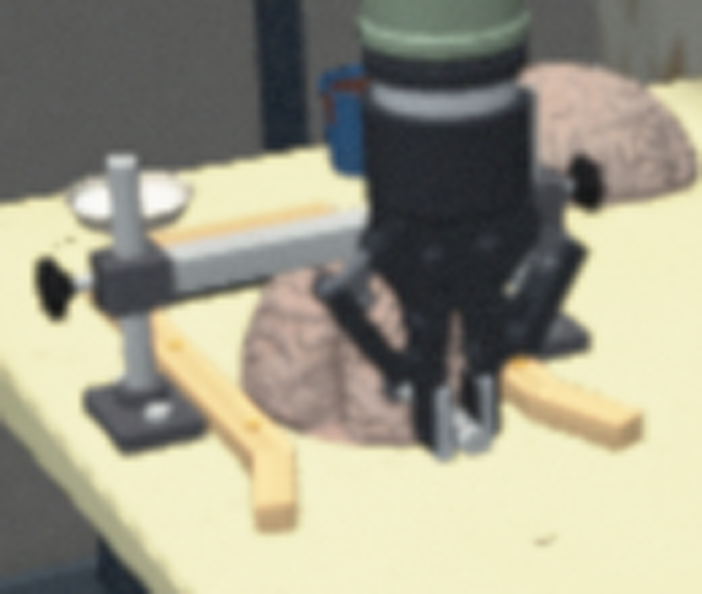

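View pics/t9.png

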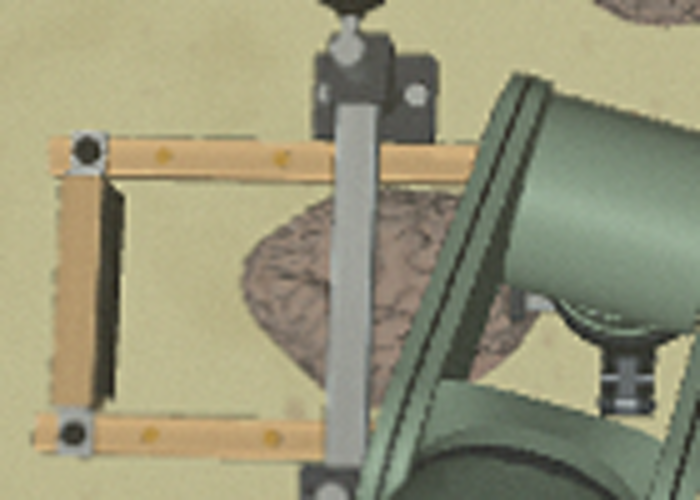

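The pictures show the casting under the bar with its nose at (243,285) in the top crop, well centred and with no rail contact. On reversing it resisted 4.7 N, so it was lightly wedged under the bar. The spigot was being lifted slightly (about 1–2 N), so I'll free the casting fully, set it flat and try once more, to be sure the verdict isn't due to tilt.

```bash
python3 -m pendant '[{"tx":-0.005,"ty":0,"tz":0,"rx":0,"ry":0,"rz":0},{"tx":-0.005,"ty":0,"tz":0,"rx":0,"ry":0,"rz":0},{"tx":-0.003,"ty":0,"tz":0,"rx":0,"ry":0,"rz":0},{"tx":0,"ty":0,"tz":0,"rx":0,"ry":0,"rz":0},{"tx":0.001,"ty":0,"tz":0,"rx":0,"ry":0,"rz":0},{"tx":0.001,"ty":0,"tz":0,"rx":0,"ry":0,"rz":0},{"tx":0.001,"ty":0,"tz":0,"rx":0,"ry":0,"rz":0},{"tx":0.001,"ty":0,"tz":0,"rx":0,"ry":0,"rz":0}]'; python3 -c "
from h import *
print(r.state()['wrist_force'],r.state()['wrist_torque'])
a=lambda u,v,z:ray('top',(180+u/5,220+v/5),z)
print(a(243,285,.015))"
```

```text
time: 23.4
position: [0.4647, -0.0356, -0.0103]
ee_rot: [2.221, 2.219, -0.002]
wrist_force: [-1.4, -4.3, 5.3]
grip_width: 0.146
[-1.41378488 -4.25734072  5.28614197] [-0.64897991  0.2161249   0.04612307]
[0.46976756 0.16152391 0.015     ]
```

```bash
python3 -m pendant '[{"tx":0.001,"ty":-0.001,"tz":-0.0005,"rx":0,"ry":0,"rz":0},{"tx":0.001,"ty":0,"tz":-0.0003,"rx":0,"ry":0,"rz":0},{"tx":0.001,"ty":0,"tz":0,"rx":0,"ry":0,"rz":0},{"tx":0.001,"ty":0,"tz":0,"rx":0,"ry":0,"rz":0},{"tx":0.001,"ty":0,"tz":0,"rx":0,"ry":0,"rz":0},{"tx":0.001,"ty":0,"tz":0,"rx":0,"ry":0,"rz":0},{"tx":0.001,"ty":0,"tz":0,"rx":0,"ry":0,"rz":0},{"tx":0.001,"ty":0,"tz":0,"rx":0,"ry":0,"rz":0}]'; python3 -c "
from h import *
print(r.state()['wrist_force'],r.state()['wrist_torque'],r.state()['position'])"
```

```text
time: 24.2
position: [0.464, -0.0313, -0.0103]
ee_rot: [2.223, 2.219, -0.0]
wrist_force: [0.2, -5.1, 1.5]
grip_width: 0.144
[ 0.20948281 -5.07394664  1.46403896] [-0.84878052 -0.08351333 -0.10227672] [ 0.46401786 -0.03132794 -0.01025177]
```

```bash
python3 -m pendant '[{"tx":0.0007,"ty":0,"tz":0,"rx":0,"ry":0,"rz":0},{"tx":0.0007,"ty":0,"tz":0,"rx":0,"ry":0,"rz":0},{"tx":0.0007,"ty":0,"tz":0,"rx":0,"ry":0,"rz":0},{"tx":0.0007,"ty":0,"tz":0,"rx":0,"ry":0,"rz":0},{"tx":0,"ty":0,"tz":0,"rx":0,"ry":0,"rz":0},{"tx":0,"ty":0,"tz":0,"rx":0,"ry":0,"rz":0},{"tx":0,"ty":0,"tz":0,"rx":0,"ry":0,"rz":0},{"tx":0,"ty":0,"tz":0,"rx":0,"ry":0,"rz":0}]'; python3 -c "
from h import *
print(r.state()['wrist_force'],r.state()['wrist_torque'],r.state()['position'])"
```

```text
time: 25.0
position: [0.464, -0.0306, -0.0102]
ee_rot: [2.223, 2.219, -0.001]
wrist_force: [0.4, -5.7, 1.6]
grip_width: 0.147
[ 0.36385021 -5.65490759  1.58935872] [-0.98178569 -0.00288096 -0.00458113] [ 0.46403989 -0.03057861 -0.01023276]
```

```bash
python3 -m pendant '[{"tx":0.0007,"ty":0,"tz":0,"rx":0,"ry":0,"rz":0},{"tx":0.0007,"ty":0,"tz":0,"rx":0,"ry":0,"rz":0},{"tx":0.0007,"ty":0,"tz":0,"rx":0,"ry":0,"rz":0},{"tx":0.0007,"ty":0,"tz":0,"rx":0,"ry":0,"rz":0},{"tx":0,"ty":0,"tz":0,"rx":0,"ry":0,"rz":0},{"tx":0,"ty":0,"tz":0,"rx":0,"ry":0,"rz":0},{"tx":0,"ty":0,"tz":0,"rx":0,"ry":0,"rz":0},{"tx":0,"ty":0,"tz":0,"rx":0,"ry":0,"rz":0}]'; python3 -c "
from h import *
print(r.state()['wrist_force'],r.state()['wrist_torque'],r.state()['position'])"
```

```text
time: 25.8
position: [0.4641, -0.03, -0.0102]
ee_rot: [2.222, 2.219, -0.002]
wrist_force: [-0.4, -7.2, 0.5]
grip_width: 0.145
[-0.36584626 -7.21813154  0.49617152] [-1.27933598 -0.00689917 -0.01420317] [ 0.4640725  -0.02997467 -0.01023745]
```

The same stop recurs at the same place with the casting flat: 5 to 7 N and rising over about 1 mm, while free sliding took 1–3 N. The bar stops it, so I draw it back out.

```bash
python3 -m pendant '[{"tx":-0.005,"ty":0,"tz":0,"rx":0,"ry":0,"rz":0},{"tx":-0.01,"ty":0,"tz":0,"rx":0,"ry":0,"rz":0},{"tx":-0.015,"ty":0,"tz":0,"rx":0,"ry":0,"rz":0},{"tx":-0.02,"ty":0,"tz":0,"rx":0,"ry":0,"rz":0},{"tx":-0.025,"ty":0,"tz":0,"rx":0,"ry":0,"rz":0},{"tx":-0.025,"ty":0,"tz":0,"rx":0,"ry":0,"rz":0},{"tx":-0.025,"ty":0,"tz":0,"rx":0,"ry":0,"rz":0},{"tx":-0.025,"ty":0,"tz":0,"rx":0,"ry":0,"rz":0}]' 0 40 && 
python3 -m pendant '[{"tx":-0.025,"ty":0,"tz":0,"rx":0,"ry":0,"rz":0},{"tx":-0.025,"ty":0,"tz":0,"rx":0,"ry":0,"rz":0},{"tx":-0.025,"ty":0,"tz":0,"rx":0,"ry":0,"rz":0},{"tx":-0.025,"ty":0,"tz":0,"rx":0,"ry":0,"rz":0},{"tx":-0.025,"ty":0,"tz":0,"rx":0,"ry":0,"rz":0},{"tx":-0.025,"ty":0,"tz":0,"rx":0,"ry":0,"rz":0},{"tx":-0.025,"ty":0,"tz":0,"rx":0,"ry":0,"rz":0},{"tx":-0.025,"ty":0,"tz":0,"rx":0,"ry":0,"rz":0}]'
```

```text
time: 26.6
position: [0.4636, -0.0898, -0.0104]
ee_rot: [-2.224, -2.218, 0.0]
wrist_force: [-0.2, 3.5, 2.6]
grip_width: 0.145
time: 27.4
position: [0.4635, -0.1696, -0.0103]
ee_rot: [-2.224, -2.219, 0.0]
wrist_force: [-0.7, 3.1, 2.5]
grip_width: 0.144
```

```bash
python3 -m pendant '[{"tx":-0.028,"ty":0,"tz":0,"rx":0,"ry":0,"rz":0},{"tx":-0.03,"ty":0,"tz":0,"rx":0,"ry":0,"rz":0},{"tx":-0.03,"ty":0,"tz":0,"rx":0,"ry":0,"rz":0},{"tx":-0.03,"ty":0,"tz":0,"rx":0,"ry":0,"rz":0},{"tx":-0.03,"ty":0,"tz":0,"rx":0,"ry":0,"rz":0},{"tx":-0.03,"ty":0,"tz":0,"rx":0,"ry":0,"rz":0},{"tx":-0.03,"ty":0,"tz":0,"rx":0,"ry":0,"rz":0},{"tx":-0.02,"ty":0,"tz":0,"rx":0,"ry":0,"rz":0}]'
python3 - <<'E'
from h import *
a=camera("top");cv2.imwrite("pics/t10.png",cv2.resize(a[200:340,200:420],None,fx=3.6,fy=3.6,interpolation=cv2.INTER_CUBIC))
E
```

```text
time: 28.2
position: [0.4634, -0.2615, -0.0103]
ee_rot: [2.224, 2.218, -0.0]
wrist_force: [-0.9, 3.7, 2.9]
grip_width: 0.147
```

View pics/t10.png

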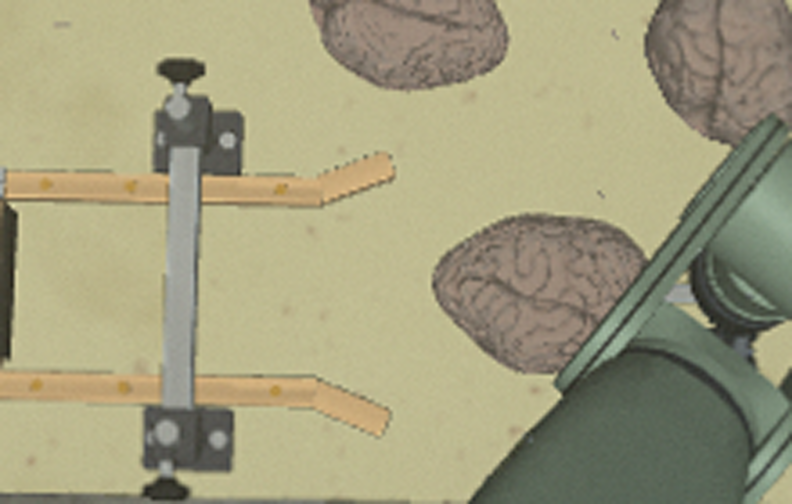

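The nose at (433,280) is about 25 mm clear of the lead-in ends at column 395. I'll release and rise.

```bash
python3 -m pendant '[{"tx":0,"ty":0,"tz":0,"rx":0,"ry":0,"rz":0},{"tx":0,"ty":0,"tz":0,"rx":0,"ry":0,"rz":0},{"tx":0,"ty":0,"tz":0,"rx":0,"ry":0,"rz":0},{"tx":0,"ty":0,"tz":0,"rx":0,"ry":0,"rz":0},{"tx":0,"ty":0,"tz":0,"rx":0,"ry":0,"rz":0},{"tx":0,"ty":0,"tz":0,"rx":0,"ry":0,"rz":0},{"tx":0,"ty":0,"tz":0,"rx":0,"ry":0,"rz":0},{"tx":0,"ty":0,"tz":0,"rx":0,"ry":0,"rz":0}]' 0.45 40
python3 -m pendant '[{"tx":0,"ty":0,"tz":-0.02,"rx":0,"ry":0,"rz":0},{"tx":0,"ty":0,"tz":-0.04,"rx":0,"ry":0,"rz":0},{"tx":0,"ty":0,"tz":-0.08,"rx":0,"ry":0,"rz":0},{"tx":0,"ty":0,"tz":-0.1,"rx":0,"ry":0,"rz":0},{"tx":0,"ty":0,"tz":-0.1,"rx":0,"ry":0,"rz":0},{"tx":0,"ty":0,"tz":-0.1,"rx":0,"ry":0,"rz":0},{"tx":0,"ty":0,"tz":-0.05,"rx":0,"ry":0,"rz":0},{"tx":0,"ty":0,"tz":0,"rx":0,"ry":0,"rz":0}]'
python3 - <<'E'
from h import *
a=camera("top");cv2.imwrite("pics/t11.png",a)
cv2.imwrite("pics/w11.png",camera("wrist"));cv2.imwrite("pics/s11.png",camera("side"))
E
```

```text
time: 29.05
position: [0.4635, -0.26, -0.0103]
ee_rot: [2.224, 2.219, -0.0]
wrist_force: [-0.1, 0.5, -0.4]
grip_width: 0.45
time: 29.85
position: [0.466, -0.262, 0.191]
ee_rot: [2.217, 2.212, 0.002]
wrist_force: [-0.2, -0.1, -0.1]
grip_width: 0.449
```

View pics/t11.png

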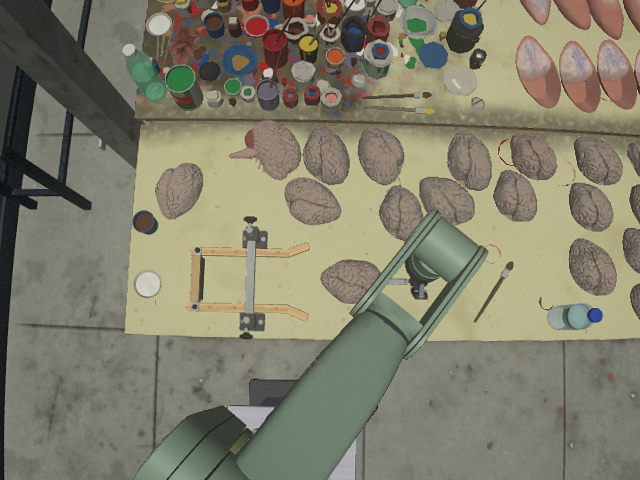

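View pics/s11.png

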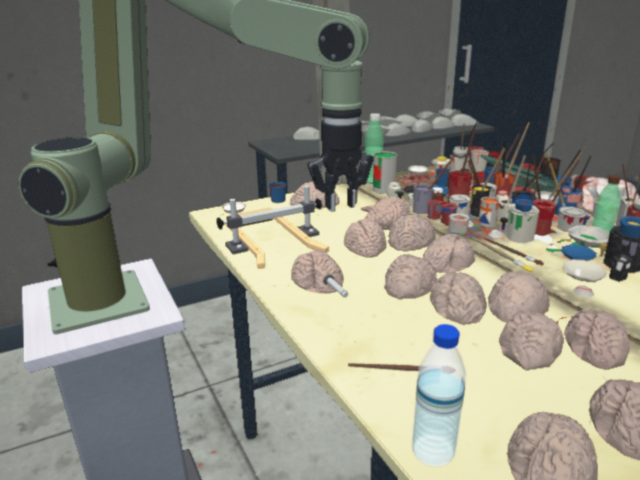

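View pics/w11.png

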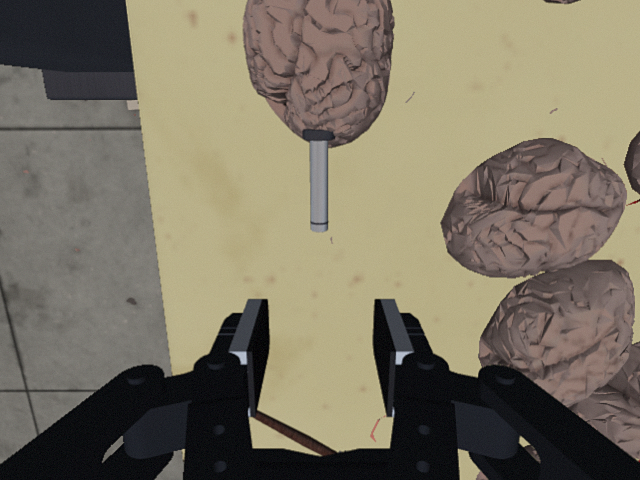

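The casting is flat on the table with its nose at (321,280), clear of the lead-ins at column 310. The gripper is above it touching nothing, and the dish, pot, brush and other castings look undisturbed. Handing in.

```bash
python3 -c "
from rig import job
print(job.hand_in())"
```

```text
the job is handed in; nothing more can be done
None
```

The casting is too high: the bar stopped it. I drew it back out and left it flat on the table in front of the gauge, and the job is handed in.

- **Contact with the bar:** It met the bar with casting_mid about 13–16 mm before the bar's middle. I backed it off, set it flat and tried once more, and it stopped at the same place. The highest push I read was about 9 N, against 1–3 N when sliding freely. After the first stop it was lightly wedged and took about 5 N to free.
- **End stop:** It never reached the end stop.
- **Final checks:** The nose is about 25 mm clear of the lead-ins. The gripper is open and raised, touching nothing, with wrist force near zero. The dish, paint pot, brush and other castings look unmoved in the last pictures. The run took about 30 s.
- **First grasp missed:** The jaws closed above the spigot because the pictures put the fingertips about 28 mm short of the reported TCP. I lowered the gripper by camera and force, and the second grasp held.
- **Slight lift on the first try:** I may have been lifting the spigot by 1–2 N then. I made the second try pressing down slightly to rule out tilt.

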